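Jack up an analyser for a foot change and hold the pump handle down

TASK

Raise the lug side of the bench analyser so that I can change its two worn feet there: stand the small hydraulic jack on the bench with its saddle squarely under the lift point of the steel lug, the one stamped with a ring and cross, and pump the handle in full strokes until those feet are 10 to 25 mm clear of the bench. Finish while holding: on the last stroke keep pressing the handle fully down and stay like that, so that nothing settles while I reach under, with the jack alone carrying the analyser. Leave the vial rack, the new foot and the wrench where they are.

Things in the scene. Friction and masses are not known exactly. Their poses are not given: they have to be found in the camera images.
- jack: Small grey hydraulic hand jack, about 1 kg, loose; slide it along the bench. Origin on its underside straight below the saddle; x axis from the handle end to the saddle end, y across, z up. Base plate 242 mm long (x -210 to 32), 84 wide, 14 high. Ram cylinder 58 across, 86 high at x 0. Pump block x -164 to -128, 44 wide, 89 high with its cheeks.
- reservoir (a point): Centre of the top of the jack's oil reservoir, the part to hold from above: a flat-sided block 70 mm long (jack's x), 40 wide (y), its top 84 mm above the bench, standing on the 14 mm base plate. It lies 85 mm behind the saddle centre.
- saddle (a point): Centre of the flat top of the saddle, a dark ribbed steel disc 46 mm across, 106 mm above the bench when the ram is down.
- ram (a joint): Height of the ram, m: 0 down (as at the start), at most 0.045. Each rad of handle downstroke raises it about 10 mm, so 7 to 8 mm a full stroke. It stays up while the handle comes back up, give or take 1 mm. Nothing lowers it again here, so do not overpump.
- handle_pivot (a point): Hinge of the pump handle: on the jack 150 mm behind the saddle centre, 78 mm above the bench; its axis is the jack's y axis. The handle extends from here away from the saddle.
- pump_handle (a joint): Angle of the pump handle, rad: 0 fully up (sloping 0.75 rad above level), 0.80 fully down on its stop (0.05 rad below level). A spring brings it up within half a second when let go. Pressing it down at the grip takes 4 to 8 N unloaded and 8 to 13 N under load; about 3 to 6 N keep it on its stop.
- handle_grip (a point): Point on the handle's axis in the middle of its black rubber sleeve, 195 mm from the hinge; the sleeve is 24 mm across and runs from 130 to 245 mm from the hinge. Its free end is about 255 mm above the bench with the handle up; this point about 211 mm above the bench with the handle up and 68 mm with it down.
- lift_pad (a point): The lift point: centre of the underside of a round steel pad, 36 mm across and 8 thick, below the jacking lug on the analyser's right side. 111 mm above the bench at the start, 5 mm above the lowered saddle. y axis: horizontally into the analyser, whose side is 42 mm away and whose underside is 45 mm above the bench.
- lug_mark (a point): Centre of the ring and cross stamped on top of the jacking lug, straight above the lift pad, 129 mm above the bench. The lug is a steel bracket 72 mm wide that projects 74 mm from the white analyser's side (300 mm long, 255 high); its free edge is 32 mm from this point.
- analyser (a joint): Tilt of the analyser about its two far feet, rad: 0 standing on all feet, grows as the lug side rises. The lift pad is 370 mm and the near feet 295 mm from the tipping line: 0.034 lifts the near feet 10 mm, 0.085 lifts them 25 mm. The pad draws about 5 mm towards the analyser as it rises.
- near_foot (a point): Underside of one of the two near feet (both are on the lug's side and rise together); its height is the clearance from the bench, 0 at the start.
- vial_rack: White sample rack with small vials, 90 x 190 x 53 mm, loose; to be left alone. Origin at the centre of its underside.
- new_foot: New levelling foot standing stud up, 44 mm across, 46 mm high, loose; to be left alone. Origin at the centre of its underside.
- wrench: Steel open-ended wrench lying on the bench, 140 mm long, loose; to be left alone.

How it is judged:
By the outcome, as a careful person would: the job done as asked, in the order asked, and still so for the second after the job is handed in, while the arm keeps its last pose, push and grip.
It also fails if it takes over 64 s, if anything falls off the work surface, if the arm or the gripper's body presses on something with over 40 N, if the wrist force passes 120 N, or if a joint passes its speed limit or range.

ROBOT

A 6-joint arm with a two-finger parallel gripper is mounted at the origin on the work surface. World frame = base frame: x ahead of the robot, y to its left, z up, the work surface at z = 0. Lengths are in mm, angles in rad, forces in N, time in s.
With the tool pointing down it reaches from about 325 to 850 mm from the base axis. Payload 15.5 kg.
Tool frame: the origin (TCP) lies at the centre of the arm's flange, where the gripper is bolted on; the fingertips stand 191 mm ahead of it and the grasp point (between the pads) lies 172 mm ahead of it; z points along the fingers, y is the line along which they close (so a half turn about z gives the same grasp; the last joint's range is limited). The gripper opens to 91 mm and grips with 3 to 60 N. Pads are 32 mm wide; open, the fingers measure 118 mm over their backs; the gripper's body (76 mm by 178 mm) begins 60 mm behind the grasp point.
Start: joints at [-1.21, 0.494, 1.345, -0, 1.302, -0.096], TCP at [275.676, -560.92, 404.715] pointing down, gripper open.
Joint ranges: [-2.91, 2.91], [-0.82, 2.16], [0.22, 2.67], [-1.22, 4.37], [0.12, 2.79], [-3.08, 3.08]. Speed limits (rad/s): [1.89, 1.89, 2.57, 3.01, 3.01, 3.01].

INTERFACE

Orientations are given as a unit quaternion [w, x, y, z].
In Python, from rig import read_state, eyes, order, spotter gives the robot as it stands.
- The arm moves only by the shell command python3 -m creep 'ROWS' [FORCE]. ROWS is a JSON object of lists of equal length, an entry for each row: "jaw": the closure, from -1 (fully open) to 1 (shut); "dp": the shift along the tool's x, y, z in m, a list of three; "roll": the turn about the tool's z in degrees. A call has 1 to 20 rows; each row shifts and turns the commanded pose from where the row before left it, along the tool's axes as they then stand; what a row does not reach is not made up. A row lasts 1/12 s, in which the tool goes at most 41.7 mm and 7.16 degrees, less where a joint would pass 70% of its speed; a pose out of reach is approached as far as the arm can. A call with a gripper value outside its range is refused whole. The fingers move at their own pace and stop on an object; FORCE is the grip in N (left out, the last holds). Time passes only in rows, so rows that do not move let the fingers close. It gives the time, the measured TCP pose, the force, the opening and the grip force at its end, in the units of the state.
- read_state(): the state, without advancing time (a new reading comes with each control period).
- eyes.get_image(name): name is "side" or "top" or "wrist"; returns the picture (400x640x3 uint8, blue, green, red); there is no depth.
- eyes.camera_params(name): a dict with "intrinsics" (3x3 intrinsics, pixels), "world_to_cam" (4x4, takes a point from world to camera coordinates). Camera axes: x right, y down, z forward; pixel columns grow to the right and rows downward; lengths in mm; the calibration is good to about 2 mm. A picture is of the moment at which its call begins: read the wrist's pose just before it. camera_params takes no time and is no camera call; for the wrist camera it gives the pose at the moment of the call.
- order.close_job(): hands the job in; it is judged then, once.
Trained networks look in the newest picture that a camera, given by its name, has taken for a name from the list of things; names that differ only in an ending like _2 or _b are one class to them, and where a whole thing is asked for, a point or a joint stands for the part that bears it (a point fixed in the world has none). Each returns a list of dicts, best first, with "confidence" (0 to 1); they miss things now and then, are a little off and sometimes report something else, mostly with a low value. They report only what shows in the picture. A call takes as long as a camera call.
- spotter.search_frame(camera, query): "position" ([column, row] in pixels, amid what is visible of it).
- spotter.pinpoint(camera, query): "position" ([column, row] in pixels: a listed point, or the origin of a listed thing).
The state is a dict: "time": time; "joint_positions": joint angles; "qvel": joint speeds; "joint_torque": joint torques, N m; "tool_pos": TCP position; "ee_rot": TCP orientation; "force": force on the tool from outside, world axes, zero at the start; "wrist_torque": the same for the moment, N m; "gripper_width": finger opening in mm; "grip_force": force on a finger pad.
Only numpy, scipy, OpenCV 4.12 (cv2) and the standard library are available. Lean on these libraries where they do the work, as an engineer would, in place of code of your own. Each camera call takes 0.05 s, during which the arm holds its last target. There are 200 camera calls.

## Working session

There is one attempt and no reset: what is moved stays moved. The work goes in short steps, Python scripts to look and compute and a shell command to move; the robot and the scene stay as the last step left them, time stands still between calls to the robot, and variables do not carry over. Pictures are saved under pics/ and viewed, at most 10 in all, crops included, and the job is handed in when it is done.

```bash
ls; mkdir -p pics
cat > h.py <<'E'
import numpy as np, cv2
from scipy.spatial.transform import Rotation as R
from rig import read_state, eyes, order, spotter
def snap(n,f=None):
    p=eyes.camera_params(n); im=eyes.get_image(n)
    if f: cv2.imwrite('pics/'+f,im)
    return p,im
def ray(p,uv):
    K=np.array(p['intrinsics']);T=np.array(p['world_to_cam'])
    d=T[:3,:3].T@np.linalg.inv(K)@np.array([uv[0],uv[1],1.]); o=-T[:3,:3].T@T[:3,3]
    return o,d
def atz(p,uv,z):
    o,d=ray(p,uv); return o+d*(z-o[2])/d[2]
def proj(p,X):
    K=np.array(p['intrinsics']);T=np.array(p['world_to_cam'])
    c=K@(T[:3,:3]@np.array(X)+T[:3,3]); return c[:2]/c[2]
def tri(obs):
    A=np.zeros((3,3));b=np.zeros(3)
    for p,uv in obs:
        o,d=ray(p,uv); d=d/np.linalg.norm(d); M=np.eye(3)-np.outer(d,d); A+=M;b+=M@o
    return np.linalg.solve(A,b)
E
cat > look.py <<'E'
from h import *
np.set_printoptions(precision=1,suppress=True)
Z=dict(reservoir=84,saddle=106,handle_pivot=78,handle_grip=211,lug_mark=129,lift_pad=111,near_foot=0,vial_rack=0,new_foot=0,wrench=3)
for c in ['top','side']:
    p,im=snap(c,c+'0.png')
    o,_=ray(p,(320,200)); print(c,'cam at',o)
    for q in Z:
        for r in spotter.pinpoint(c,q)[:2]:
            print(c,q,round(r['confidence'],2),np.array(r['position']),atz(p,r['position'],Z[q]))
s=read_state();print(s['time'],s['tool_pos'],s['ee_rot'],s['force'])
E
python3 look.py
```

```text
pics
top cam at [ 484.9    9.  1210.5]
top reservoir 0.65 [389.4 240.7] [ 462.5 -148.4   84. ]
top saddle 0.57 [354.5 235.4] [476.9 -50.9 106. ]
top handle_pivot 0.61 [409.1 247.4] [ 444.1 -203.5   78. ]
top handle_grip 0.64 [479.9 267.3] [ 401.6 -349.5  211. ]
top lug_mark 0.91 [311.5 214.3] [532.8  65.1 129. ]
top lug_mark 0.71 [389.9 241.8] [ 460.5 -143.4  129. ]
top lift_pad 0.62 [312.8 215.7] [529.8  62.5 111. ]
top near_foot 0.47 [408.5 248.7] [ 437.5 -216.4    0. ]
top vial_rack 0.74 [425.  145.2] [ 748.1 -269.5    0. ]
top new_foot 0.52 [340.3 271.6] [369.2 -14.5   0. ]
top wrench 0.61 [345.5 135. ] [778.7 -29.8   3. ]
side cam at [1253.6 -194.   974.4]
side reservoir 0.71 [265.9 193.8] [ 454.5 -144.1   84. ]
side reservoir 0.71 [191.8 169.9] [ 280.1 -366.6   84. ]
side saddle 0.42 [292.9 188.2] [473.9 -58.6 106. ]
side handle_pivot 0.93 [245.1 197.4] [ 446.4 -210.7   78. ]
side handle_grip 0.89 [191.6 168.2] [ 411.6 -342.2  211. ]
side handle_grip 0.71 [295.2 210.4] [647.3 -87.1 211. ]
side lug_mark 0.81 [338.8 190.3] [541.   72.1 129. ]
side lift_pad 0.72 [339.3 188.9] [520.6  81.1 111. ]
side lift_pad 0.59 [291.7 207.9] [555.6 -81.  111. ]
side vial_rack 0.9 [243.6 294.9] [ 739.6 -269.3    0. ]
side new_foot 0.52 [301.8 183.8] [366.4  -6.3   0. ]
side wrench 0.61 [327.  284.7] [775.  -32.9   3. ]
1.1 [ 275.7 -560.9  404.7] [-0.   1.   0.2  0. ] [-0.1  0.4  0.4]
```

View pics/top0.png

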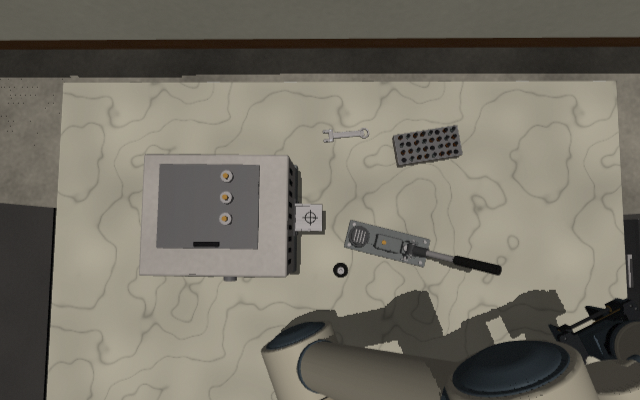

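View pics/side0.png

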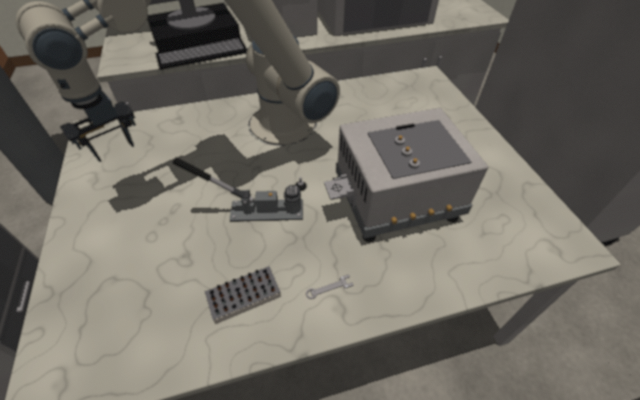

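Top: the ring and cross is at (310,217), the saddle at (358,236) and the black grip at (480,266). The detections match, and the side view agrees. Next I fit the jack pose and plan the hover.

```bash
cat >> h.py <<'E'
def goto(xyz,tooly_deg,s=None):
    """tool-frame delta (mm) from the present TCP pose to a flange target, then roll in deg (mod 180)"""
    s=s or read_state(); w,x,y,z=s['ee_rot']; M=R.from_quat([x,y,z,w]).as_matrix()
    d=M.T@(np.array(xyz)-np.array(s['tool_pos']))
    a=np.radians(tooly_deg); t=M.T@np.array([np.cos(a),np.sin(a),0])
    roll=np.degrees(np.arctan2(-t[0],t[1])); roll=(roll+90)%180-90
    print('dp',d.round(1),'roll',round(roll,1),'tcp',np.round(s['tool_pos'],1),'toolz',M[:,2].round(3),'tooly',round(float(np.degrees(np.arctan2(M[1,1],M[0,1]))),1),'F',np.round(s['force'],1),'t',round(s['time'],2),'w',round(s['gripper_width'],1),'q6',round(s['joint_positions'][5],2))
E
python3 - <<'E'
from h import *
goto([457,-141,485],76.75+90)
E
```

```text
dp [ 347.9 -296.9  -80.3] roll -50.6 tcp [ 275.7 -560.9  404.7] toolz [ 0.  0. -1.] tooly -63.8 F [-0.1  0.4  0.4] t 1.1 w 91.3 q6 -0.1
```

```bash
python3 -m creep '{"jaw":[-1,-1,-1,-1,-1,-1,-1,-1,-1,-1,-1,-1,-1,-1,-1,-1],"dp":[[0,0,-0.04],[0,0,-0.04],[0.025,-0.021,0],[0.025,-0.021,0],[0.025,-0.021,0],[0.025,-0.021,0],[0.025,-0.021,0],[0.025,-0.021,0],[0.025,-0.021,0],[0.025,-0.021,0],[0.025,-0.021,0],[0.025,-0.021,0],[0.025,-0.021,0],[0.025,-0.021,0],[0.025,-0.021,0],[0.023,-0.024,0]],"roll":[0,0,0,0,0,0,0,0,0,0,0,0,0,0,0,0]}' && python3 -m creep '{"jaw":[-1,-1,-1,-1,-1,-1,-1,-1,-1],"dp":[[0,0,0],[0,0,0],[0,0,0],[0,0,0],[0,0,0],[0,0,0],[0,0,0],[0,0,0],[0,0,0]],"roll":[-6.3,-6.3,-6.3,-6.3,-6.3,-6.3,-6.3,-6.5,0]}'
cat > look2.py <<'E'
from h import *
import sys
np.set_printoptions(precision=1,suppress=True)
Z=dict(reservoir=84,saddle=106,handle_pivot=78,handle_grip=211,lug_mark=129,lift_pad=111)
goto([457,-141,485],76.75+90)
p,im=snap('wrist',sys.argv[1])
for q in Z:
    for r in spotter.pinpoint('wrist',q)[:2]:
        print(q,round(r['confidence'],2),np.array(r['position']),atz(p,r['position'],Z[q]))
E
python3 look2.py w1.png
```

```text
time: 2.43
tool_pos: [457.6, -139.5, 484.9]
ee_rot: [0.0, 0.974, 0.226, 0.0]
force: [0.7, 0.0, -0.9]
gripper_width: 91.4
grip_force: 0.0
time: 3.18
tool_pos: [456.9, -140.8, 484.8]
ee_rot: [0.0, 0.782, 0.623, 0.0]
force: [0.8, 0.4, 1.2]
gripper_width: 91.5
grip_force: 0.0
dp [-0.1  0.1 -0.2] roll 0.4 tcp [ 456.9 -140.8  484.8] toolz [ 0. -0. -1.] tooly -12.9 F [0.8 0.4 1.2] t 3.18 w 91.5 q6 -0.2
reservoir 0.96 [319.  177.7] [ 457.1 -146.7   84. ]
saddle 0.93 [319.8 107.6] [477.1 -63.4 106. ]
handle_pivot 0.62 [316.  222.2] [ 439.1 -207.    78. ]
lug_mark 0.45 [318.6 111.3] [474.9 -66.8 129. ]
```

View pics/w1.png

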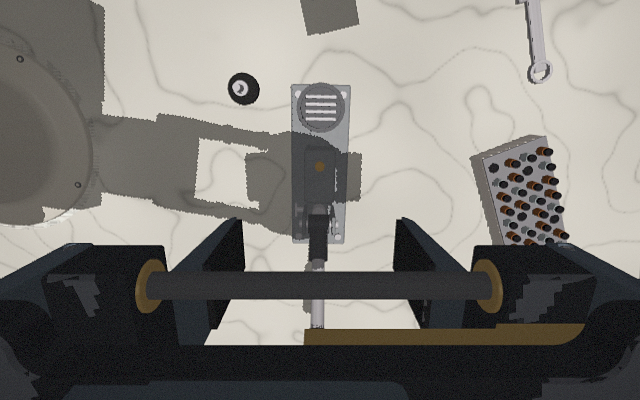

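Wrist: saddle at (321,108), reservoir at (320,166), lug's free edge roughly (305,33)–(358,24). The jack is nearly aligned with the tool.

Run:
```python
from h import *
goto([456.7,-145.5,227],76.2+90)
p=eyes.camera_params('wrist')
a,b=atz(p,(305,33),129),atz(p,(358,24),129); print(a,b,np.degrees(np.arctan2(*(b-a)[1::-1])))
```

```text
dp [ -4.6   0.8 257.7] roll 0.5 tcp [ 457.  -140.9  484.7] toolz [-0.  0. -1.] tooly -13.3 F [ 0.1 -0.4 -0.2] t 3.53 w 91.0 q6 -0.19
[479.69342533   8.86845031 129.        ] [532.38622177   4.5414627  129.        ] -4.694438931016333
```

```bash
python3 -m creep '{"jaw":[-1,-1,-1,-1,-1,-1,-1,-1,0,1,1,1,1,1,1,1],"dp":[[-0.0045,0.001,0.034],[0,0,0.036],[0,0,0.036],[0,0,0.036],[0,0,0.036],[0,0,0.036],[0,0,0.036],[0,0,0.008],[0,0,0],[0,0,0],[0,0,0],[0,0,0],[0,0,0],[0,0,0],[0,0,0],[0,0,0]],"roll":[0.4,0,0,0,0,0,0,0,0,0,0,0,0,0,0,0]}' 20; python3 look2.py w2.png
```

```text
time: 4.87
tool_pos: [457.0, -145.5, 227.1]
ee_rot: [0.0, 0.786, 0.618, 0.0]
force: [0.1, 0.5, 0.3]
gripper_width: 40.7
grip_force: 1.0
dp [   4.3   -0.9 -257.9] roll -0.4 tcp [ 457.  -145.5  227.1] toolz [ 0. -0. -1.] tooly -13.6 F [0.1 0.5 0.3] t 4.87 w 40.7 q6 -0.19
reservoir 0.6 [319.2 289.3] [ 457.9 -147.2   84. ]
reservoir 0.53 [317.4  88.3] [477.9 -61.8  84. ]
saddle 0.76 [319.5  90.7] [478.2 -64.  106. ]
lug_mark 0.18 [318.9 288.7] [ 464.7 -118.6  129. ]
```

View pics/w2.png

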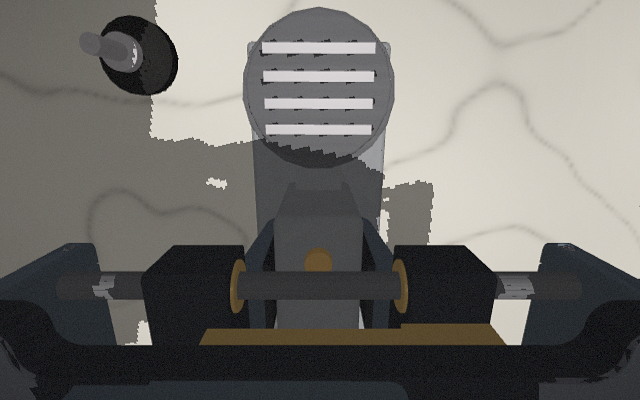

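Wrist: fingers are closed on the reservoir, saddle centred at (319,88). Next I look closely at the lug's orientation in the existing top picture.

Run:
```python
import cv2
im=cv2.imread('pics/top0.png')[140:290,130:340]
cv2.imwrite('pics/c.png',cv2.resize(im,(798,570),interpolation=cv2.INTER_CUBIC))
```

```text
(no output)
```

View pics/c.png

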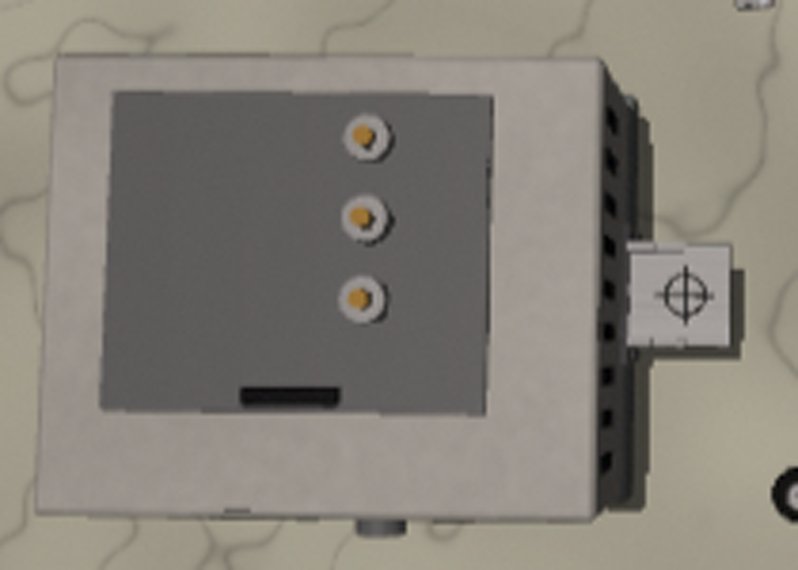

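Crop: the ring-and-cross is at crop (685,295), i.e. top pixel (310.3,217.6). The lug's free edge runs (732,243)–(730,348), and the top face's right edge (602,58)–(592,520).

Run:
```python
from h import *
p=eyes.camera_params('top')
f=lambda x,y:(x/3.8+130-.4,y/3.8+140-.4)
print('mark',atz(p,f(685,295),129))
def e(a,b,z,n):
    A,B=atz(p,f(*a),z),atz(p,f(*b),z); d=B-A; print(n,A.round(1),B.round(1),np.degrees(np.arctan2(d[1],d[0])).round(2))
e((592,520),(602,58),255,'right edge')
e((36,515),(56,58),255,'left edge')
e((730,348),(732,243),129,'lug edge')
e((600,58),(56,58),255,'far edge'); e((592,520),(36,515),255,'near edge')
```

```text
mark [524.9887956   69.42644804 129.        ]
right edge [381.7 118.7 255. ] [669.3 115.6 255. ] -0.62
left edge [382.8 463.7 255. ] [669.1 461.9 255. ] -0.36
lug edge [487.9  37.6 129. ] [561.7  36.5 129. ] -0.84
far edge [669.3 116.9 255. ] [669.1 461.9 255. ] 90.03
near edge [381.7 118.7 255. ] [382.8 463.7 255. ] 89.82
```

```bash
python3 -m creep '{"jaw":[1,1,1,1,1,1],"dp":[[0,0,0],[0,0,0],[0,0,0],[0,0,0],[0,0,0],[0,0,0]],"roll":[0,-3.3,-3.3,-3.3,-3.2,0]}' 30
python3 - <<'E'
from h import *
goto([524.3,-76,227],89.5+90)
E
```

```text
time: 5.72
tool_pos: [457.0, -145.5, 227.0]
ee_rot: [0.0, 0.709, 0.705, 0.0]
force: [0.2, -0.1, 8.4]
gripper_width: 40.1
grip_force: 30.0
dp [69.9 66.9  0. ] roll 0.2 tcp [ 457.  -145.5  227. ] toolz [ 0. -0. -1.] tooly -0.3 F [ 0.2 -0.1  8.4] t 5.72 w 40.1 q6 -0.43
```

```bash
python3 -m creep '{"jaw":[1,1,1,1,1,1,1,1],"dp":[[0.011,0.01,0],[0.012,0.012,0],[0.012,0.012,0],[0.012,0.012,0],[0.012,0.012,0],[0.011,0.009,0],[0,0,0],[0,0,0]],"roll":[0,0,0,0,0,0,0,0]}' && python3 -m creep '{"jaw":[-0.3,-0.3,-0.3,-0.3,-0.3,-0.3,-0.3,-0.3,-0.3,-0.3],"dp":[[0,0,0],[0,0,0],[0,0,0],[0,0,-0.02],[0,0,-0.04],[0,0,-0.04],[0,0,-0.04],[0,0,-0.04],[0,0,-0.04],[0,0,0]],"roll":[0,0,0,0,0,0,0,0,0,0]}'; python3 look2.py w3.png
```

```text
time: 6.38
tool_pos: [525.5, -75.3, 227.1]
ee_rot: [0.001, 0.71, 0.704, 0.001]
force: [5.7, 7.4, 5.8]
gripper_width: 39.8
grip_force: 30.0
time: 7.22
tool_pos: [525.4, -76.5, 454.0]
ee_rot: [0.005, 0.71, 0.704, 0.003]
force: [2.0, -0.1, 0.5]
gripper_width: 59.0
grip_force: 0.0
dp [-65.2 -67.4 -31.5] roll 12.7 tcp [525.4 -76.5 454. ] toolz [ 0. -0. -1.] tooly -0.5 F [ 2.  -0.1  0.5] t 7.22 w 59.0 q6 -0.25
reservoir 0.36 [208.1 123.1] [407.8 -13.   84. ]
saddle 0.9 [317.1  98.8] [529.2  10.9 106. ]
handle_pivot 0.69 [313.  225.2] [ 522.5 -138.5   78. ]
lug_mark 0.85 [314.7  31.5] [527.6  67.9 129. ]
lug_mark 0.51 [318.3 172.2] [529.4 -60.8 129. ]
lift_pad 0.75 [314.6  31.3] [527.5  71.9 111. ]
lift_pad 0.69 [315.3 105.4] [527.2   4.4 111. ]
```

View pics/w3.png

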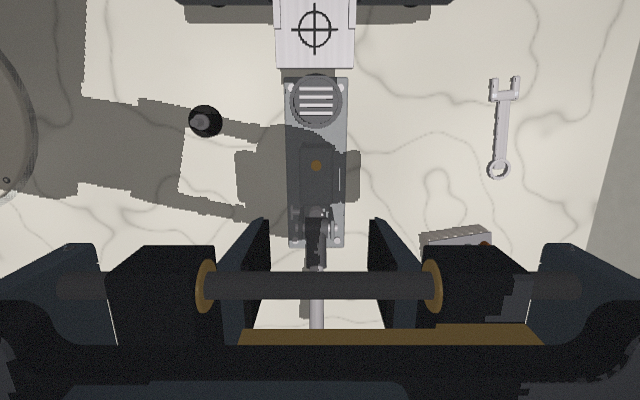

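Wrist: the mark is at (314.5,29) and the saddle at (316.5,99), with the jack axis parallel to the tool. The lug lies straight ahead, about 60 mm further.

```bash
python3 - <<'E'
from h import *
p=eyes.camera_params('wrist'); o,_=ray(p,(320,200)); print('cam',o)
print(atz(p,(314.5,29),129), atz(p,(316.5,99),106))
goto([525.4,-76,227],179.5)
E
python3 -m creep '{"jaw":[-0.3,-0.3,-0.3,-0.3,-0.3,-0.3,-0.3,-0.3,1,1,1,1,1,1,1],"dp":[[0,0,0.037],[0,0,0.038],[0,0,0.038],[0,0,0.038],[0,0,0.038],[0,0,0.038],[0,0,0],[0,0,0],[0,0,0],[0,0,0],[0,0,0],[0,0,0],[0,0,0],[0,0,0],[0,0,0]],"roll":[0,0,0,0,0,0,0,0,0,0,0,0,0,0,0]}' 30
```

```text
cam [526.04054203   2.41899726 426.39795835]
[522.39801121  69.54260622 129.        ] [523.2410221   11.99850853 106.        ]
dp [  0.    1.6 218.4] roll -0.0 tcp [524.4 -76.1 445.4] toolz [-0.002  0.001 -1.   ] tooly -0.5 F [-0.3 -0.5  1. ] t 7.57 w 59.6 q6 -0.25
time: 8.82
tool_pos: [525.2, -76.2, 221.7]
ee_rot: [0.001, 0.71, 0.704, 0.001]
force: [0.4, 0.5, 13.4]
gripper_width: 40.4
grip_force: 30.0
```

```bash
python3 -m creep '{"jaw":[1,1,1,1,1,1,1,1,1,1],"dp":[[0,0,-0.0005],[0.006,-0.0005,0],[0.01,-0.0005,0],[0.01,0,0],[0.01,0,0],[0.01,0,0],[0.01,0,0],[0.0045,0,0],[0,0,0],[0,0,0]],"roll":[0,0,0,0,0,0,0,0,0,0]}'; python3 look2.py w4.png
```

```text
time: 9.65
tool_pos: [524.7, -15.1, 221.7]
ee_rot: [0.001, 0.71, 0.704, 0.001]
force: [1.1, 5.9, 10.9]
gripper_width: 40.0
grip_force: 30.0
dp [-126.5  -65.9 -263.5] roll 12.8 tcp [524.7 -15.1 221.7] toolz [ 0. -0. -1.] tooly -0.5 F [ 1.1  5.9 10.9] t 9.65 w 40.0 q6 -0.13
reservoir 0.64 [320.  294.4] [526.6 -15.9  84. ]
lug_mark 0.68 [322.   78.8] [527.4  69.9 129. ]
lift_pad 0.67 [322.   86.9] [527.6  69.3 111. ]
```

View pics/w4.png

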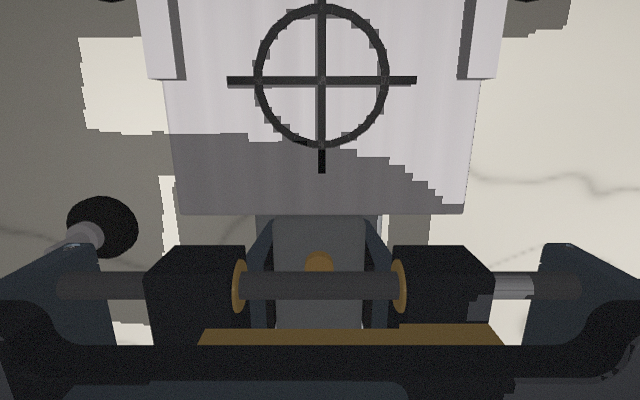

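Wrist: the mark is at (321.5,80), centred over the saddle's known offset (about 1 mm), and the reservoir is still squarely held. Next: release, rise, and go over the handle.

```bash
python3 -m creep '{"jaw":[-0.3,-0.3,-0.3,-0.3,-0.3,-0.3,-0.3,-0.3,-0.3,-0.3,-0.3,-0.3],"dp":[[0,0,0],[0,0,0],[0,0,0],[0,0,0],[0,0,-0.02],[0,0,-0.038],[0,0,-0.038],[0,0,-0.038],[0,0,-0.038],[0,0,-0.038],[0,0,-0.038],[0,0,0]],"roll":[0,0,0,0,0,0,0,0,0,0,0,0]}' && python3 -m creep '{"jaw":[1,1,1,1,1,1,1,1,1,1],"dp":[[-0.02,0,0],[-0.03,0,0],[-0.03,0,0],[-0.03,0,0],[-0.03,0,0],[-0.03,0,0],[-0.03,0,0],[-0.019,0,0],[0,0,0],[0,0,0]],"roll":[0,0,0,0,0,0,0,0,0,0]}'
python3 - <<'E'
from h import *
np.set_printoptions(precision=1,suppress=True)
goto([525.4,-234.5,458],179.5)
Z=dict(reservoir=84,handle_pivot=78,handle_grip=211,lug_mark=129)
P={}
for c in ['wrist','top','side']:
    p,im=snap(c,c+'5.png')
    for q in Z:
        for r in spotter.pinpoint(c,q)[:1]: print(c,q,round(r['confidence'],2),np.array(r['position']),atz(p,r['position'],Z[q]))
E
```

```text
time: 11.0
tool_pos: [524.9, -15.7, 475.3]
ee_rot: [0.004, 0.71, 0.704, 0.003]
force: [1.0, 0.5, -0.3]
gripper_width: 59.3
grip_force: 0.0
time: 11.83
tool_pos: [521.9, -235.3, 467.8]
ee_rot: [-0.0, 0.711, 0.703, -0.0]
force: [-0.0, 0.8, -1.6]
gripper_width: 0.4
grip_force: 0.0
dp [0.9 3.5 9.8] roll -0.1 tcp [ 521.9 -235.3  467.8] toolz [-0.  0. -1.] tooly -0.6 F [-0.   0.8 -1.6] t 11.83 w 0.4 q6 -0.52
wrist handle_pivot 0.97 [315.5  36.1] [521.  -80.2  78. ]
wrist handle_grip 0.97 [322.9 191.5] [ 526.3 -220.7  211. ]
top reservoir 0.72 [339.9 216.5] [529.  -11.6  84. ]
top handle_pivot 0.91 [363.2 219.1] [522.1 -76.8  78. ]
top handle_grip 0.96 [430.3 216.8] [ 523.9 -231.4  211. ]
top lug_mark 0.7 [425.6 147.7] [ 713.3 -241.3  129. ]
side reservoir 0.88 [311.4 204.1] [535.4 -14.5  84. ]
side handle_pivot 0.61 [290.8 211.1] [540.7 -82.3  78. ]
side handle_grip 0.81 [238.2 186.8] [ 521.9 -221.1  211. ]
side lug_mark 0.84 [336.1 187.1] [526.  68. 129.]
```

View pics/wrist5.png

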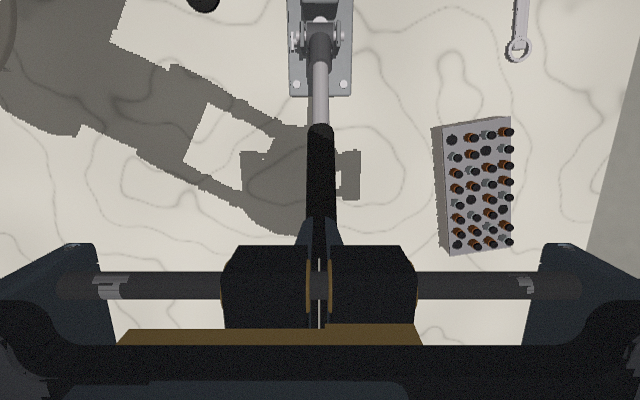

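Wrist: the handle's sleeve runs straight down column 321 and the closed fingers are at 319, so I shift 2.5 mm. First stroke, slowly.

```bash
python3 -m creep '{"jaw":[1,1,1,1,1,1,1,1,1,1,1,1,1,1,1,1,1],"dp":[[0,0.0025,0.008],[0,0,0.01],[0,0,0.011],[0,0,0.011],[0,0,0.011],[0,0,0.011],[0,0,0.011],[0,0,0.011],[0,0,0.011],[-0.0025,0,0.011],[-0.0025,0,0.011],[-0.0025,0,0.011],[-0.0025,0,0.011],[-0.0025,0,0.011],[-0.0025,0,0.011],[-0.0025,0,0.011],[-0.0025,0,0.011]],"roll":[0,0,0,0,0,0,0,0,0,0,0,0,0,0,0,0,0]}'
python3 - <<'E'
from h import *
np.set_printoptions(precision=1,suppress=True)
goto([524.4,-255,272],179.5)
for c,qs in dict(wrist=['handle_pivot'],top=['reservoir','handle_pivot','handle_grip']).items():
    p,im=snap(c,c+'6.png')
    for q in qs:
        for r in spotter.pinpoint(c,q)[:1]: print(c,q,round(r['confidence'],2),np.array(r['position']),atz(p,r['position'],dict(reservoir=84,handle_pivot=78).get(q,75)))
E
```

```text
time: 14.0
tool_pos: [524.5, -254.6, 284.5]
ee_rot: [0.0, 0.71, 0.704, 0.0]
force: [2.6, 9.0, 12.6]
gripper_width: 0.8
grip_force: 6.0
dp [-0.4 -0.1 12.5] roll -0.0 tcp [ 524.5 -254.6  284.5] toolz [ 0.  0. -1.] tooly -0.5 F [ 2.6  9.  12.6] t 14.0 w 0.8 q6 -0.55
top reservoir 0.71 [341.5 217.1] [527.3 -16.1  84. ]
top handle_pivot 0.79 [363.7 220.9] [517.1 -78.1  78. ]
```

```bash
python3 -m creep '{"jaw":[1,1,1,1],"dp":[[0.001,0,0.005],[0.001,0,0.005],[0.001,0,0.003],[0,0,0]],"roll":[0,0,0,0]}'
python3 - <<'E'
from h import *
np.set_printoptions(precision=1,suppress=True)
goto([524.4,-255,272],179.5)
p,im=snap('side','side6.png')
for q,z in dict(reservoir=84,handle_pivot=78,lug_mark=129).items():
    for r in spotter.pinpoint('side',q)[:1]: print(q,round(r['confidence'],2),np.array(r['position']),atz(p,r['position'],z))
# displacement by template match, side and top
def shift(a,b,box):
    x0,y0,x1,y1=box; a=cv2.imread('pics/'+a,0); b=cv2.imread('pics/'+b,0)
    k=4; A=cv2.resize(a[y0:y1,x0:x1],None,fx=k,fy=k,interpolation=3); B=cv2.resize(b[y0-8:y1+8,x0-8:x1+8],None,fx=k,fy=k,interpolation=3)
    r=cv2.matchTemplate(B,A,cv2.TM_CCOEFF_NORMED); _,m,_,l=cv2.minMaxLoc(r); return (np.array(l)/k-8),round(m,3)
for c,u in (('top',[341,217]),('side',[311,204])):
    print(c,shift(c+'5.png',c+'6.png',(u[0]-14,u[1]-14,u[0]+22,u[1]+14)),'still ref',shift(c+'5.png',c+'6.png',(330,120,370,150) if c=='top' else (310,275,350,300)))
a=np.hstack([cv2.resize(cv2.imread('pics/top%d.png'%i)[190:250,290:410],None,fx=3.3,fy=4) for i in (5,6)])
b=np.hstack([cv2.resize(cv2.imread('pics/side%d.png'%i)[160:240,270:390],None,fx=3.3,fy=4) for i in (5,6)])
cv2.imwrite('pics/cmp.png',np.vstack([a,b]))
E
```

```text
time: 14.63
tool_pos: [524.8, -252.8, 272.2]
ee_rot: [0.002, 0.71, 0.704, -0.001]
force: [-4.0, -10.4, 18.2]
gripper_width: 0.6
grip_force: 8.9
dp [-2.2 -0.4  0.2] roll -0.0 tcp [ 524.8 -252.8  272.2] toolz [ 0. -0. -1.] tooly -0.5 F [ -4.  -10.4  18.2] t 14.63 w 0.6 q6 -0.54
reservoir 0.65 [311.4 201.6] [525.5 -11.8  84. ]
handle_pivot 0.58 [289.2 209.3] [532.3 -85.5  78. ]
lug_mark 0.7 [339.6 187.9] [532.2  77.5 129. ]
top (array([0., 0.]), 0.995) still ref (array([0., 0.]), 0.998)
side (array([0., 1.]), 0.917) still ref (array([0., 0.]), 0.999)
```

View pics/cmp.png

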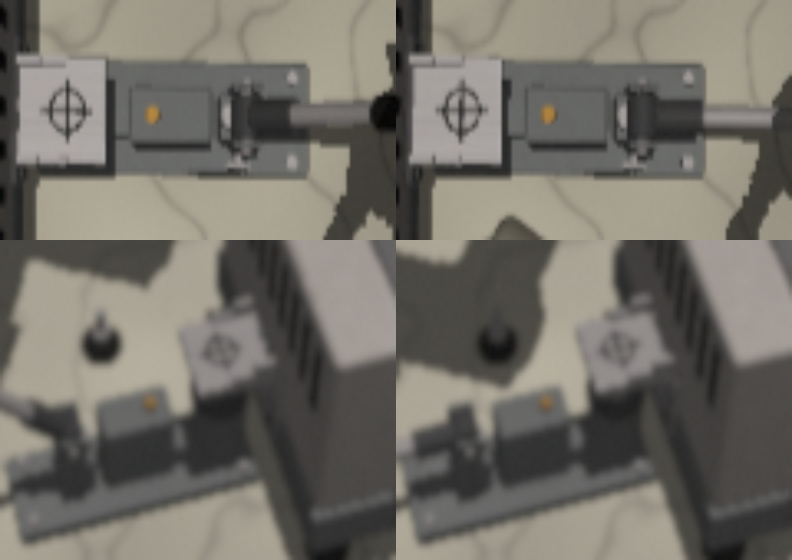

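The jack has not shifted (0 px in top) and stays centred under the lug. The handle is on its stop at TCP z 272. Second stroke.

```bash
python3 -m creep '{"jaw":[1,1,1,1,1,1,1,1,1],"dp":[[0,0,-0.02],[0.002,0,-0.035],[0.003,0,-0.035],[0.003,0,-0.035],[0.003,0,-0.035],[0.003,0,-0.027],[0,0,0],[0,0,0],[0,0,0]],"roll":[0,0,0,0,0,0,0,0,0]}' && python3 -m creep '{"jaw":[1,1,1,1,1,1,1,1,1,1,1,1,1,1,1,1,1,1,1],"dp":[[0,0,0.01],[0,0,0.011],[0,0,0.011],[0,0,0.011],[0,0,0.011],[0,0,0.011],[-0.001,0,0.011],[-0.001,0,0.011],[-0.001,0,0.011],[-0.001,0,0.011],[-0.001,0,0.011],[-0.001,0,0.011],[0,0,0.011],[0,0,0.011],[0,0,0.011],[0,0,0.011],[0,0,0.008],[0,0,0.004],[0,0,0]],"roll":[0,0,0,0,0,0,0,0,0,0,0,0,0,0,0,0,0,0,0]}'
cat > chk.py <<'E'
from h import *
import sys
n=sys.argv[1]
goto([524.4,-246,272],179.5)
def shift(a,b,box):
    x0,y0,x1,y1=box; a=cv2.imread('pics/'+a,0); b=cv2.imread('pics/'+b,0)
    k=4; A=cv2.resize(a[y0:y1,x0:x1],None,fx=k,fy=k,interpolation=3); B=cv2.resize(b[y0-8:y1+8,x0-8:x1+8],None,fx=k,fy=k,interpolation=3)
    r=cv2.matchTemplate(B,A,cv2.TM_CCOEFF_NORMED); _,m,_,l=cv2.minMaxLoc(r); return (np.array(l)/k-8),round(m,3)
for c in('top','side'): snap(c,c+n+'.png')
print('jack top',shift('top5.png','top%s.png'%n,(327,203,363,231)))
print('jack side',shift('side5.png','side%s.png'%n,(297,190,325,225)))
print('lug side',shift('side5.png','side%s.png'%n,(326,175,346,200)))
print('analyser top',shift('top5.png','top%s.png'%n,(150,160,260,250)),'knobs',shift('top5.png','top%s.png'%n,(215,165,240,230)))
E
python3 chk.py 7
```

```text
time: 15.58
tool_pos: [524.4, -237.5, 457.7]
ee_rot: [-0.001, 0.71, 0.704, -0.0]
force: [-0.1, -0.3, -0.2]
gripper_width: 0.6
grip_force: 0.0
time: 17.17
tool_pos: [524.7, -245.0, 271.6]
ee_rot: [0.001, 0.71, 0.704, -0.001]
force: [-5.0, -9.8, 29.7]
gripper_width: 0.7
grip_force: 15.3
dp [-1.  -0.3 -0.4] roll -0.0 tcp [ 524.7 -245.   271.6] toolz [ 0.001 -0.003 -1.   ] tooly -0.5 F [-5.  -9.8 29.7] t 17.17 w 0.7 q6 -0.53
jack top (array([0., 0.]), 0.987)
jack side (array([0., 1.]), 0.91)
lug side (array([ 1., -2.]), 0.945)
analyser top (array([-4.,  0.]), 0.962) knobs (array([-4.,  0.]), 0.943)
```

```bash
cat > tilt.py <<'E'
from h import *
import sys
from scipy.optimize import least_squares
from glob import glob
n=sys.argv[1]
def lk(c,pts):
    a,b=[cv2.imread('pics/%s%s.png'%(c,i),0) for i in ('5',n)]
    P=np.float32(pts).reshape(-1,1,2); q,st,e=cv2.calcOpticalFlowPyrLK(a,b,P,None,winSize=(11,11),maxLevel=2)
    return q.reshape(-1,2)-P.reshape(-1,2)
p=eyes.camera_params('top')
def rot(X,t,y0=439.5):
    y,z=X[1]-y0,X[2]; return np.array([X[0],y0+y*np.cos(t)+z*np.sin(t),-y*np.sin(t)+z*np.cos(t)])
f=lambda x,y:(x/3.8+129.6,y/3.8+139.6)
obs=[((685,295),129),((592,520),255),((600,58),255),((36,515),255),((56,58),255),((362,136),262),((362,217),262),((360,298),262)]
pts=[f(*o[0]) for o in obs]; d=lk('top',pts)
for (o,z),uv,dd in zip(obs,pts,d):
    X=atz(p,uv,z); T=np.linspace(-.02,.12,281)
    S=np.array([proj(p,rot(X,t))[0]-uv[0] for t in T])
    t=np.interp(-dd[0],-S,T); print(o,'flow',dd.round(2),'tilt',round(t,4),'feet mm',round(295*t,1))
E
python3 tilt.py 7
```

```text
(685, 295) flow [-1.85 -0.28] tilt 0.0315 feet mm 9.3
(592, 520) flow [-25.51  58.91] tilt 0.12 feet mm 35.4
(600, 58) flow [-3.4  -1.51] tilt 0.0274 feet mm 8.1
(36, 515) flow [-0.19  0.16] tilt 0.0019 feet mm 0.5
(56, 58) flow [-3.02 -0.07] tilt 0.0302 feet mm 8.9
(362, 136) flow [-3.85 -0.53] tilt 0.0294 feet mm 8.7
(362, 217) flow [-4.05 -0.46] tilt 0.0307 feet mm 9.1
(360, 298) flow [-4.07 -0.  ] tilt 0.0308 feet mm 9.1
```

Tilt ≈ 0.030, so the feet are at about 9 mm. One more full stroke should give about 15 mm.

```bash
python3 -m creep '{"jaw":[1,1,1,1,1,1,1,1,1],"dp":[[0,0,-0.02],[0.001,0,-0.035],[0.001,0,-0.035],[0.001,0,-0.035],[0.001,0,-0.035],[0.002,0,-0.026],[0,0,0],[0,0,0],[0,0,0]],"roll":[0,0,0,0,0,0,0,0,0]}' && python3 -m creep '{"jaw":[1,1,1,1,1,1,1,1,1,1,1,1,1,1,1,1,1,1,1,1],"dp":[[0,0,0.01],[0,0,0.011],[0,0,0.011],[0,0,0.011],[0,0,0.011],[0,0,0.011],[-0.001,0,0.011],[-0.001,0,0.011],[-0.001,0,0.011],[-0.001,0,0.011],[-0.001,0,0.011],[-0.001,0,0.011],[-0.001,0,0.011],[0,0,0.011],[0,0,0.011],[0,0,0.011],[-0.0005,0,0.007],[-0.0005,0,0.0035],[0,0,0],[0,0,0]],"roll":[0,0,0,0,0,0,0,0,0,0,0,0,0,0,0,0,0,0,0,0]}'; python3 chk.py 8;python3 tilt.py 8
```

```text
time: 18.02
tool_pos: [524.3, -237.5, 455.9]
ee_rot: [-0.001, 0.71, 0.704, -0.0]
force: [0.0, 0.3, -0.9]
gripper_width: 0.5
grip_force: 0.0
time: 19.68
tool_pos: [524.6, -246.7, 272.2]
ee_rot: [0.001, 0.71, 0.704, -0.0]
force: [-2.9, -10.7, 21.6]
gripper_width: 0.2
grip_force: 11.1
dp [ 0.7 -0.2  0.2] roll -0.0 tcp [ 524.6 -246.7  272.2] toolz [ 0.001 -0.002 -1.   ] tooly -0.5 F [ -2.9 -10.7  21.6] t 19.68 w 0.2 q6 -0.53
jack top (array([0., 0.]), 0.984)
jack side (array([0., 1.]), 0.913)
lug side (array([ 2., -4.]), 0.928)
analyser top (array([-7.,  0.]), 0.927) knobs (array([-7.,  0.]), 0.917)
(685, 295) flow [-3.02 -0.38] tilt 0.0501 feet mm 14.8
(592, 520) flow [-24.94  59.48] tilt 0.12 feet mm 35.4
(600, 58) flow [-6.4  -2.82] tilt 0.0506 feet mm 14.9
(36, 515) flow [-0.8   0.21] tilt 0.0078 feet mm 2.3
(56, 58) flow [-5.    0.03] tilt 0.0504 feet mm 14.9
(362, 136) flow [-6.96 -0.62] tilt 0.0528 feet mm 15.6
(362, 217) flow [-7.14 -0.56] tilt 0.0538 feet mm 15.9
(360, 298) flow [-7.22 -0.08] tilt 0.0542 feet mm 16.0
```

View pics/side8.png

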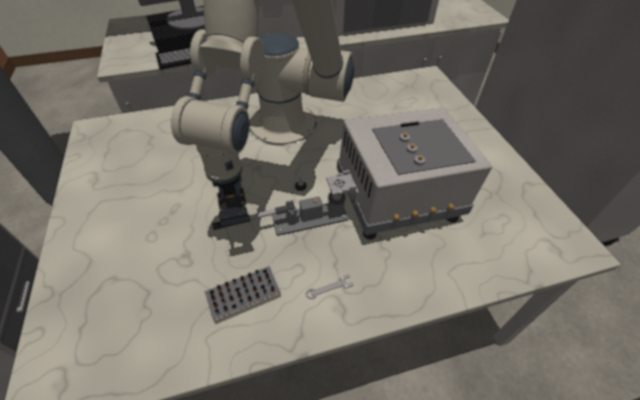

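Side: the analyser's lug side is up on the jack at (335,197), and the gripper is holding the handle down at (235,215). The rack (242,293), wrench (328,287) and new foot (300,184) are where they were.

```bash
python3 -c "
from h import *
s=read_state(); print(s['force'],s['tool_pos']); print(order.close_job())"
```

```text
[ -1.72495787 -10.15872179  20.94812201] [ 524.60793895 -246.69084173  272.28555702]
the job is handed in; nothing more can be done
None
```

The jack stands under the lug's lift point, three full strokes have raised the near feet about 15 mm by camera measurement, the arm is still pressing the handle down on its stop with about 21 N, and the job is handed in.

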